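# Take the clinging guard off a tool holder in its setting stand

## Task

The yellow plastic guard clings to the tool holder and would pull it out of the setting stand. Push the stand's red tab until the locking fork is fully home in the holder's groove, then draw the guard straight up off the cutter and set it down, without dropping it, mouth down in the grey tray beside the blue guard. Leave the holder seated and locked in the stand and do not knock the blue guard over.

Things in the scene. Friction and masses are not known exactly. Their poses are not given: they have to be found in the camera images.
- setting_stand: Bench stand for tool holders, fixed to the bench: dark base plate 130 x 124 mm, aluminium block 88 x 92 mm whose top is 62 mm above the bench, with a 33 mm socket in the middle. Origin on the bench under the socket's axis; x points from the tab side of the stand across the socket (the way the fork is pushed), z up.
- lock_fork (a joint): Slide of the locking fork, a 5 mm steel plate lying 6 to 11 mm above the block's top. 0 = drawn right back, 0.032 m = fully home against its stop, its two tines in the groove on either side of the holder; it slides along the stand's +x. About 3 N of friction, no spring: it stays where it is left. It starts between 0 and 0.008.
- lock_tab (a point): Centre of the outer face (the face to push on) of the upright red tab at the fork's end: 48 mm wide (along the stand's y), 10 mm thick, reaching 13 mm below and 13 mm above this point, which is 95 mm above the bench and, in the stand's frame, at x = -0.103 + joint value, y = 0.
- tool_holder: Steel tool holder, 0.5 kg, loose in the stand's socket, its flange (50 mm across, 20 mm high, with a groove round it) on the block's top. Origin on its axis at the flange's underside, 62 mm above the bench when seated, z up. Its collet nut (42 mm across, up to 51 mm above the origin) and cutter (up to 85 mm) are under the yellow guard at the start. Locked, it can still rise about 3 mm.
- guard_mid (a point): Centre (half-way up, on the axis) of the yellow plastic guard: a round cap 51 mm across, 80 mm high, open at the bottom, 90 g; z points to its closed end. At the start it stands on the holder's flange, this point 60 mm above the holder's origin. Rubber grips in its skirt, 10 to 23 mm above the mouth (hold it above them), cling to the nut with 8 to 14 N; it is clear of the cutter once raised 65 mm.
- guard_tray: Shallow grey tray, fixed to the bench: 200 mm (its x) by 130 mm (its y), 24 mm high, 4 mm walls, inner floor 4 mm above the bench. Origin on the bench under its centre, z up. The blue guard stands in its +x half, the -x half is free.
- blue_guard_mid (a point): Centre (half-way up, on the axis) of the blue guard, the same shape as the yellow one (51 mm across, 80 mm high), standing loose, mouth down, in the tray's +x half, at x = 0.045 to 0.06, y = -0.02 to 0.02 in the tray's frame; z points to its closed end.
Mind the look-alikes: they are no part of the job. Of the things that look like the part that bears guard_mid, the larger one is meant.

How it is judged:
By the outcome, as a careful person would: the job done as asked, in the order asked, and still so for the second after the job is handed in, with the robot touching nothing.
It also fails if it takes over 54 s, if anything falls off the work surface, if the arm or the gripper's body presses on something with over 40 N, if the wrist force passes 120 N, or if a joint passes its speed limit or range.

## Robot

A 6-joint arm with a two-finger parallel gripper is mounted at the origin on a cart in front of the work surface, level with it; the furniture and walls round the work are solid. World frame = base frame: x ahead of the robot, y to its left, z up, the work surface at z = 0. Lengths are in m, angles in rad, forces in N, time in s.
With the tool pointing down it reaches from about 0.35 to 0.775 m from the base axis. Payload 7.3 kg.
Tool frame: the origin (TCP) lies midway between the tips of the shut fingers; the grasp point (between the pads) lies 19 mm behind it (robot.pinch_z is the distance from the TCP to the grasp point, in m); z points along the fingers, y is the direction in which the jaws open and shut (so a half turn about z gives the same grasp; the last joint's range is limited). The gripper opens to 92 mm and grips with 3 to 60 N. Pads are 19 mm wide; open, the fingers measure 130 mm over their backs; the gripper's body (75 mm by 190 mm) begins 47 mm behind the grasp point.
Start: joints at [0.954, 0.342, 1.524, -0, 1.275, -0.146], TCP at [0.238, 0.468, 0.227] pointing down, gripper open.
Joint ranges: [-2.53, 2.53], [-0.77, 2.02], [0.04, 2.7], [-1, 4.14], [0.28, 2.66], [-3.11, 3.11]. Speed limits (rad/s): [2.57, 2.57, 3.14, 3.14, 3.14, 3.14].

## Interface

Orientations are given as [roll, pitch, yaw] about the fixed x, y, z axes, in that order (R = Rz(yaw) Ry(pitch) Rx(roll)).
In Python, from cell import robot gives the robot as it stands.
- The arm moves only by the tool servo_tool, never from a script. Its argument "targets" is a list of rows, each a list of 7 numbers: the shift along the world's x, y, z in m, then the turn, a rotation vector about the world's x, y, z in rad, then the gripper command: -1 is fully open, 1 is shut, values between are in proportion. A call has 1 to 12 rows; each row shifts and turns the pose as measured when the row begins; what a row does not reach is not made up. A row lasts 1/8 s, in which the tool goes at most 62.5 mm and 10.7 degrees, less where a joint would pass 70% of its speed; a pose out of reach is approached as far as the arm can. A call with a gripper value outside its range is refused whole. The fingers move at their own pace and stop on an object; "newtons" is the grip in N (left out, the last holds). Time passes only in rows, so rows that do not move let the fingers close. It gives the time, the measured TCP pose, the force and the opening at its end, in the units of the state.
- robot.observe(): the state, without advancing time (a new reading comes with each control period).
- robot.read_camera(name): name is "scene" or "top" or "wrist"; returns the picture (480x640x3 uint8, blue, green, red); there is no depth.
- robot.camera_model(name): a dict with "fx", "fy", "cx", "cy" (pixels), "R" (3x3) and "t" (3): a world point X has camera coordinates R X + t; the wrist camera has in their place "hand_eye" (4x4, takes a point from camera to tool coordinates, whose origin is the TCP and whose axes are the flange's). Camera axes: x right, y down, z forward; pixel columns grow to the right and rows downward; lengths in m; the calibration is good to about 2 mm. A picture is of the moment at which its call begins: read the wrist's pose just before it. camera_model takes no time and is no camera call.
- robot.hand_in(): hands the job in, once; it reports no verdict.
The state is a dict: "time": time; "qpos": joint angles; "qvel": joint speeds; "joint_efforts": joint torques, N m; "tool_pos": TCP position; "tool_rot": TCP orientation; "contact_force": force on the tool from outside, world axes, zero at the start; "torque": the same for the moment, N m; "opening": finger opening in m.
Only numpy, scipy, OpenCV 4.12 (cv2) and the standard library are available. Lean on these libraries where they do the work, as an engineer would, in place of code of your own. Each camera call takes 0.05 s, during which the arm holds its last target. There are 200 camera calls.

## Working session

There is one attempt and no reset: what is moved stays moved. The work goes in short steps, Python scripts to look and compute and a tool call to move; the robot and the scene stay as the last step left them, time stands still between calls to the robot, and variables do not carry over. Pictures are saved under pics/ and viewed, on a budget of 10 in all, crops included, one or two more only if the job needs it, and the job is handed in when it is done.

Besides the shell and the picture viewer there is one more tool, called after "Call:" as name(argument=value, ...) on one line, values as JSON. servo_tool: Moves the arm, as the interface text tells. Its arguments: {"type":"object","properties":{"targets":{"type":"array"},"newtons":{"type":"number"}},"required":["targets"]}

```bash
mkdir -p pics; ls; cat > h.py <<'E'
import numpy as np, cv2
from cell import robot
def ray(name,u,v,m=None):
    m=m or robot.camera_model(name); R=np.array(m["R"]);t=np.array(m["t"])
    d=R.T@np.array([(u-m["cx"])/m["fx"],(v-m["cy"])/m["fy"],1]); return -R.T@t,d
def atz(name,u,v,z):
    c,d=ray(name,u,v); return c+d*(z-c[2])/d[2]
def proj(name,X):
    m=robot.camera_model(name); p=np.array(m["R"])@np.array(X)+np.array(m["t"])
    return np.array([m["fx"]*p[0]/p[2]+m["cx"],m["fy"]*p[1]/p[2]+m["cy"]])
E
python3 - <<'E'
from h import *
for n in("top","scene"):
    cv2.imwrite(f"pics/{n}0.png",robot.read_camera(n))
    m=robot.camera_model(n);print(n,ray(n,320,240),m["fx"])
print(robot.observe()["tool_rot"])
E
```

```text
pics
top (array([0.42537093, 0.10892862, 0.92674654]), array([ 0.12731382, -0.01856123, -0.9918421 ])) 453.592551081899
scene (array([-0.15523736,  0.92538248,  0.60516146]), array([ 0.58845688, -0.69996553, -0.40506757])) 615.1870502060971
[-3.14021091e+00 -1.69157286e-04  2.67078595e+00]
```

View pics/top0.png

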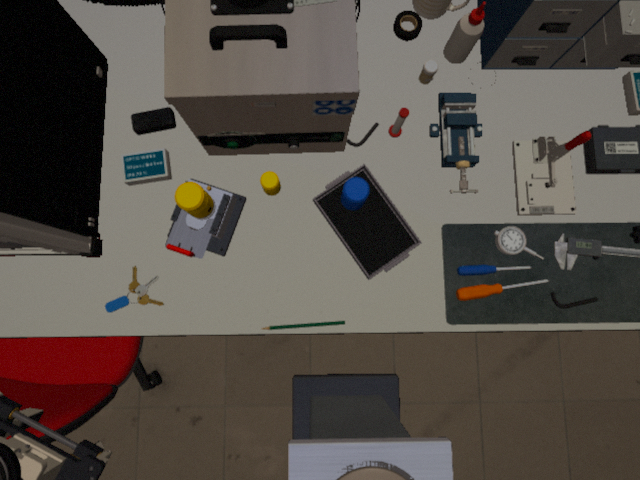

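View pics/scene0.png

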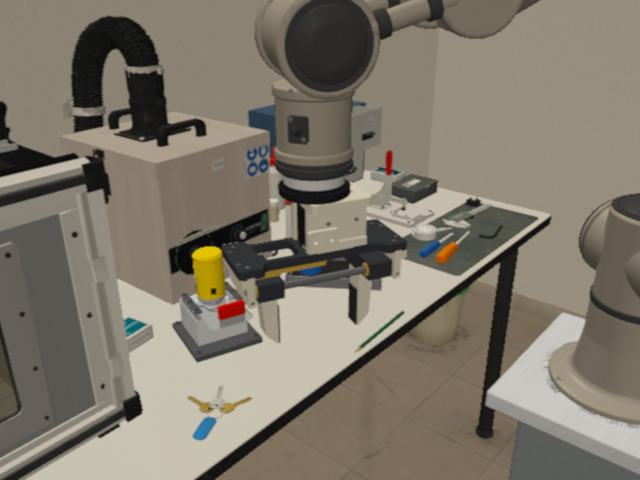

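The top view shows two yellow caps: a large one at (193,200) on the stand with the red tab at (180,250), and a small one at (270,183) loose on the bench. The large one on the stand fits "the larger". The tray is centred near (367,222), with the blue guard at (355,192). I'll confirm in an enlarged crop.

```bash
python3 - <<'E'
from h import *
a=cv2.imread("pics/top0.png");
cv2.imwrite("pics/c1.png",cv2.resize(a[160:285,150:290],None,fx=5.5,fy=4.8*5.5/4.8*0.87 if 0 else 4.8,interpolation=3))
cv2.imwrite("pics/c1.png",cv2.resize(a[165:265,155:288],(798,600),interpolation=cv2.INTER_CUBIC))
cv2.imwrite("pics/c2.png",cv2.resize(a[160:285,300:430],(624,600),interpolation=cv2.INTER_CUBIC))
print(proj("top",robot.observe()["tool_pos"]))
E
```

```text
[ 66.47876894 431.50000746]
```

View pics/c1.png

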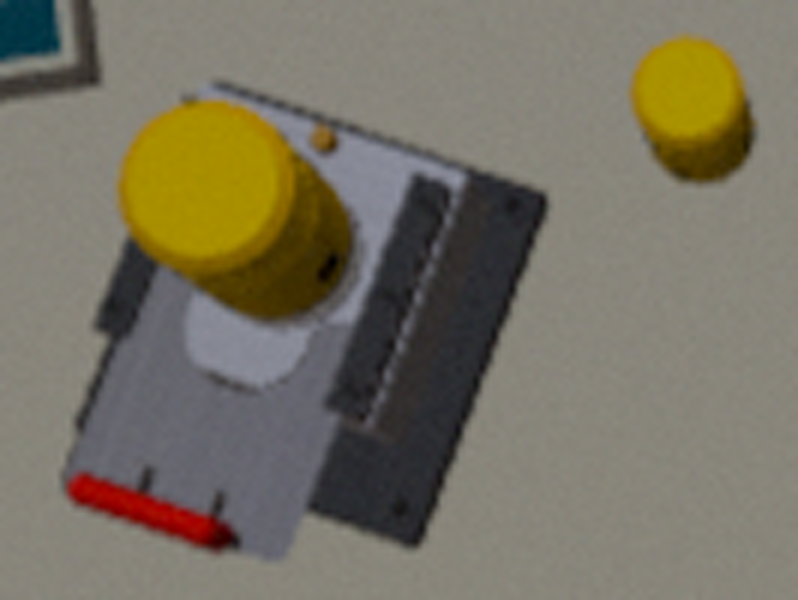

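View pics/c2.png

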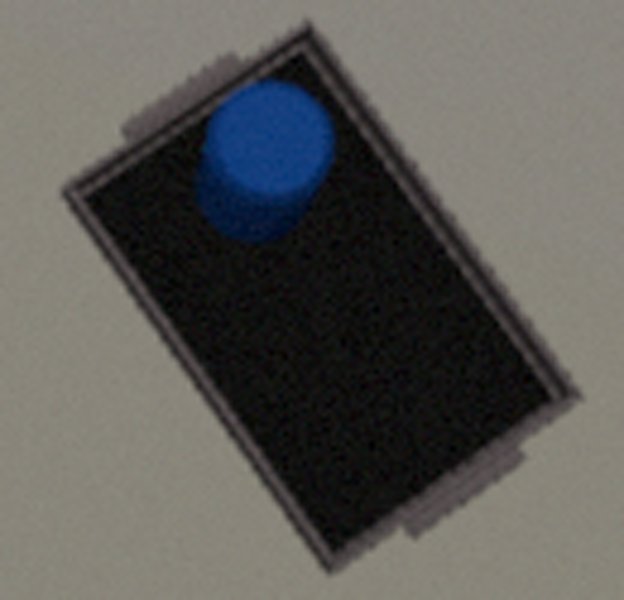

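The crop confirms it: the large yellow cap sits on the stand, with its top centred at crop (207,183). The tab's top runs from (75,487) to (222,535). The small cap at (690,90) is the look-alike. The blue guard's top is at (270,138) in the tray's far half, so the free half is the lower one.

```bash
python3 - <<'E'
from h import *
np.set_printoptions(precision=4,suppress=True)
A=lambda u,v,z:atz("top",155+(u+.5)/6-.5,165+(v+.5)/6-.5,z)
B=lambda u,v,z:atz("top",300+(u+.5)/4.8-.5,160+(v+.5)/4.8-.5,z)
g=A(207,183,.162);t1=A(75,487,.108);t2=A(222,535,.108)
print("guard",g,"r",np.hypot(*g[:2]),"diam",np.linalg.norm(A(120,185,.162)-A(297,185,.162)))
p=A(547,195,.008);q=A(418,545,.008);o=A(215,82,.06)
d=p-q;print("plate edge",d,np.linalg.norm(d),"yaw",np.arctan2(d[1],d[0]))
tm=(t1+t2)/2;e=t2-t1;print("tab",t1,t2,np.linalg.norm(e),"yaw normal",np.arctan2(e[0],-e[1]))
b=g-tm;print("tab->guard",b,np.linalg.norm(b[:2]),"yaw",np.arctan2(b[1],b[0]))
T=[B(*c,.024) for c in((308,25),(68,190),(330,572),(578,397))]
print("tray",np.array(T),[np.linalg.norm(T[i]-T[i-1]) for i in range(4)])
c=sum(T)/4;x=(T[0]+T[1]-T[2]-T[3]);print("c",c,"yaw",np.arctan2(x[1],x[0]))
bl=B(270,138,.084);print("blue",bl)
y=np.arctan2(x[1],x[0]);R=np.array([[np.cos(y),np.sin(y)],[-np.sin(y),np.cos(y)]]);print("blue in tray",R@(bl-c)[:2]); print("goal",c[:2]+R.T@[-.05,0])
E
```

```text
guard [0.6032 0.3185 0.162 ] r 0.6821391692551354 diam 0.05038126489967104
plate edge [ 0.1204 -0.0419  0.    ] 0.12751754082392008 yaw -0.3348624754775406
tab [0.5225 0.3699 0.108 ] [0.5075 0.3255 0.108 ] 0.04691160374293675 yaw normal -0.3236968102710046
tab->guard [ 0.0882 -0.0293  0.054 ] 0.09296605508803517 yaw -0.3200847288996879
tray [[ 0.6966  0.0001  0.024 ]
 [ 0.625   0.1038  0.024 ]
 [ 0.4628 -0.0031  0.024 ]
 [ 0.5348 -0.1092  0.024 ]] [np.float64(0.1952902406113068), np.float64(0.12594863924781474), np.float64(0.19424031528030825), np.float64(0.1282238840353934)]
c [ 0.5798 -0.0021  0.024 ] yaw 0.5885724532264404
blue [0.6322 0.0237 0.084 ]
blue in tray [ 0.0579 -0.0077]
goal [ 0.5382 -0.0299]
```

Measurements agree: guard diameter 50 mm, plate edge 128 mm, tab 47 mm, and stand yaw about -0.324, which puts the fork near 5 mm. The TCP goes first to a pre-push point 40 mm outside the tab, at (0.477, 0.360, 0.092), with the jaws turned +0.147.

Call:
servo_tool(targets=[[0.03,-0.013,0,0,0,0.03,1],[0.05,-0.023,0,0,0,0.03,1],[0.05,-0.023,0,0,0,0.03,1],[0.05,-0.023,0,0,0,0.03,1],[0.04,-0.018,0,0,0,0.027,1],[0.019,-0.008,0,0,0,0,1],[0,0,-0.03,0,0,0,1],[0,0,-0.04,0,0,0,1],[0,0,-0.03,0,0,0,1],[0,0,0,0,0,0,1]], newtons=30)

```text
time: 1.35
tool_pos: [0.4802, 0.3559, 0.1203]
tool_rot: [-3.136, -0.005, 2.824]
contact_force: [-1.0, 1.1, 0.2]
opening: 0.0008
```

Call:
servo_tool(targets=[[0.001,0.0035,-0.014,0,0,0,1],[0,0,-0.014,0,0,0,1],[0,0,0,0,0,0,1],[0.0095,-0.0032,0,0,0,0,1],[0.0076,-0.0025,0,0,0,0,1],[0.0076,-0.0025,0,0,0,0,1],[0,0,0,0,0,0,1]])

```text
time: 2.22
tool_pos: [0.5087, 0.3527, 0.0945]
tool_rot: [-3.141, -0.002, 2.824]
contact_force: [-1.2, -0.3, 0.3]
opening: 0.0005
```

```bash
python3 - <<'E'
from h import *
a=robot.read_camera("scene")[230:360,140:313]
cv2.imwrite("pics/p1.png",cv2.resize(a,(798,600),interpolation=cv2.INTER_CUBIC))
o=robot.observe();p=o["tool_pos"];d=np.array(p[:2])-[.6032,.3185];n=np.array([.948,-.318]);print(p,o["tool_rot"],o["contact_force"],"along",d@n,"lat",d@[.318,.948])
E
```

```text
[0.5085936  0.35275132 0.09462956] [-3.14068093e+00 -2.19402782e-03  2.82440069e+00] [ 0.079613   -0.33414151  0.63879612] along -0.10057879033054826 lat 0.0023854155708248857
```

View pics/p1.png

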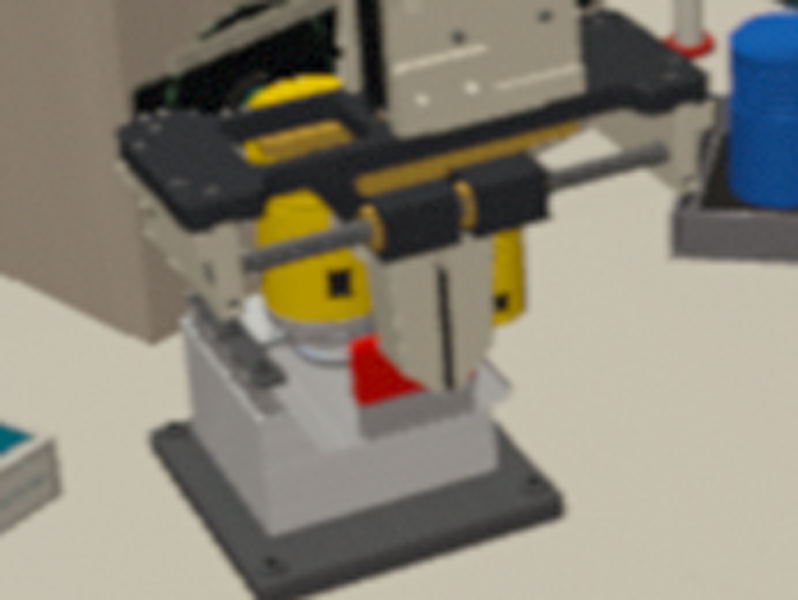

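The closed fingers sit upright in front of the tab, around crop (445,385), at tab height, with no contact force yet. Pushing in small steps.

Call:
servo_tool(targets=[[0.0047,-0.002,0,0,0,0,1],[0.0047,-0.002,0,0,0,0,1],[0.0047,-0.0016,0,0,0,0,1],[0.0047,-0.0016,0,0,0,0,1]])

```text
time: 2.78
tool_pos: [0.5269, 0.3462, 0.0947]
tool_rot: [-3.141, -0.005, 2.825]
contact_force: [-7.3, 2.5, 1.0]
opening: 0.0002
```

Call:
servo_tool(targets=[[0.003,-0.001,0,0,0,0,1],[0.003,-0.001,0,0,0,0,1]])

```text
time: 3.02
tool_pos: [0.5269, 0.3462, 0.0947]
tool_rot: [-3.139, -0.018, 2.825]
contact_force: [-14.1, 6.1, 7.5]
opening: -0.0002
```

Call:
servo_tool(targets=[[0.003,-0.001,0,0,0,0,1],[0.003,-0.001,0,0,0,0,1]])

```text
time: 3.28
tool_pos: [0.5268, 0.3462, 0.0948]
tool_rot: [-3.136, -0.031, 2.826]
contact_force: [-12.7, 5.2, 6.3]
opening: 0.0001
```

It stopped at x = -0.081, so the finger face is at -0.0716 against the expected -0.071, and the force rose to about 15 N: the fork is at its stop. Back off, straighten the tilt, rise, and check from above.

Call:
servo_tool(targets=[[-0.01,0.0033,0,-0.005,-0.015,0,1],[-0.015,0.005,0,-0.005,-0.015,0,1],[-0.012,0.004,0.03,0,0,0,1],[0,0,0.05,0,0,0,-1],[0,0,0.05,0,0,0,-1],[0,0,0.01,0,0,0,-1],[0,0,0,0,0,0,-1]])

```text
time: 4.15
tool_pos: [0.491, 0.356, 0.2385]
tool_rot: [-3.134, 0.013, 2.825]
contact_force: [0.2, -0.3, 0.5]
opening: 0.0357
```

```bash
python3 - <<'E'
from h import *
o=robot.observe();a=robot.read_camera("wrist");s=robot.read_camera("scene")
cv2.imwrite("pics/w2.png",np.hstack([cv2.resize(a,(400,300)),cv2.resize(s[230:360,140:313],(400,300),interpolation=2)]))
cv2.imwrite("pics/w2full.png",a)
print(o["tool_pos"],o["tool_rot"]);print(np.array(robot.camera_model("wrist")["hand_eye"]).round(3),robot.camera_model("wrist")["fx"])
E
```

```text
[0.4909922  0.35599385 0.23849825] [-3.13438841  0.01334073  2.82530962]
[[-0.    -0.958 -0.287  0.077]
 [ 1.    -0.    -0.     0.   ]
 [ 0.    -0.287  0.958 -0.158]
 [ 0.     0.     0.     1.   ]] 362.7017866710536
```

View pics/w2.png

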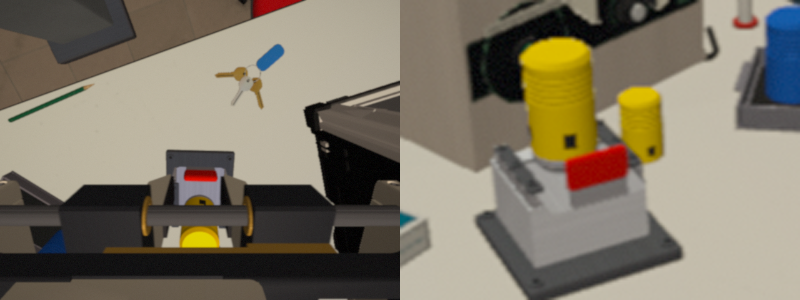

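The wrist view shows the tab at (200,175) and the guard lined up behind it. In the scene panel the tab is pushed in, face centred at about (597,167). I'll check this against the home position by projection.

```bash
python3 - <<'E'
from h import *
g=np.array([.6032,.3185]);n=np.array([.948,-.318]);y=np.array([.318,.948])
f=lambda X:(proj("scene",X)-[140,230])*[400/173,300/130]+[400,0]
for j in(.028,.030,.032):
  print(j,[f([*(g+n*(-.103+j)+y*s),.095+h]).round(1) for s,h in((.024,.013),(-.024,.013),(.024,-.013),(-.024,-.013))])
print("guard top c",f([*g,.162]), "mid",f([*g,.122]))
a=robot.read_camera("top"); hsv=cv2.cvtColor(a,cv2.COLOR_BGR2HSV)
for nm,lo,hi in(("red",(0,150,100),(8,255,255)),):
  m=cv2.inRange(hsv,lo,hi); m[:, :140]=0;m[:,250:]=0;m[:150]=0;m[300:]=0
  ys,xs=np.nonzero(m);print(len(xs), xs.min() if len(xs) else 0,xs.max() if len(xs) else 0,xs.mean(),ys.mean(),atz("top",xs.mean(),ys.mean(),.105))
cv2.imwrite("pics/top2.png",a)
E
```

```text
0.028 [array([574. , 164.8]), array([636. , 147.5]), array([576.7, 196.5]), array([638. , 178.7])]
0.03 [array([572.9, 163.6]), array([634.8, 146.4]), array([575.6, 195.3]), array([636.8, 177.6])]
0.032 [array([571.8, 162.5]), array([633.6, 145.3]), array([574.5, 194.1]), array([635.6, 176.4])]
guard top c [559.24709371  50.10429673] mid [563.44969976  98.28390139]
111 172 196 183.85585585585585 235.53153153153153 [0.54125325 0.341252   0.105     ]
```

Top-camera tab centre comes out at x = -0.066 in the stand frame, exactly the fully home value. Now move over the guard and straighten.

Call:
servo_tool(targets=[[0.04,-0.0134,0,0.006,0.005,0,-1],[0.04,-0.0134,0,0.005,0.005,0,-1],[0.03,-0.01,0,0,0,0,-1],[0.004,-0.001,0,0,0,0,-1],[0,0,0,0,0,0,-1],[0,0,0,0,0,0,-1]])

```text
time: 5.05
tool_pos: [0.6034, 0.3165, 0.227]
tool_rot: [-3.129, -0.015, 2.827]
contact_force: [0.1, 0.5, 0.5]
opening: 0.0913
```

Call:
servo_tool(targets=[[0,0.001,-0.03,0.003,-0.009,0,-1],[0,0.001,-0.03,0.003,-0.006,0,-1],[0,0,-0.025,0,0,0,-1],[0,0,-0.015,0,0,0,-1],[0,0,0,0,0,0,-1],[0,0,0,0,0,0,-1]])

```text
time: 5.8
tool_pos: [0.5997, 0.3225, 0.1281]
tool_rot: [3.14, 0.001, 2.833]
contact_force: [0.4, 0.2, 0.7]
opening: 0.0914
```

Call:
servo_tool(targets=[[0.003,-0.0035,-0.006,0,0,-0.006,-1],[0,0,-0.005,0,0,0,-1],[0,0,0,0,0,0,-1],[0,0,0,0,0,0,-1]])

```text
time: 6.3
tool_pos: [0.604, 0.3189, 0.1186]
tool_rot: [3.137, 0.004, 2.826]
contact_force: [-0.7, 0.6, -1.1]
opening: 0.0921
```

```bash
python3 - <<'E'
from h import *
s=robot.read_camera("scene")[210:360,110:310]
cv2.imwrite("pics/s3.png",cv2.resize(s,(800,600),interpolation=2))
o=robot.observe();print(o["tool_pos"],o["tool_rot"])
E
```

```text
[0.60397778 0.31886093 0.11855558] [3.13745767 0.00402188 2.82615337]
```

View pics/s3.png

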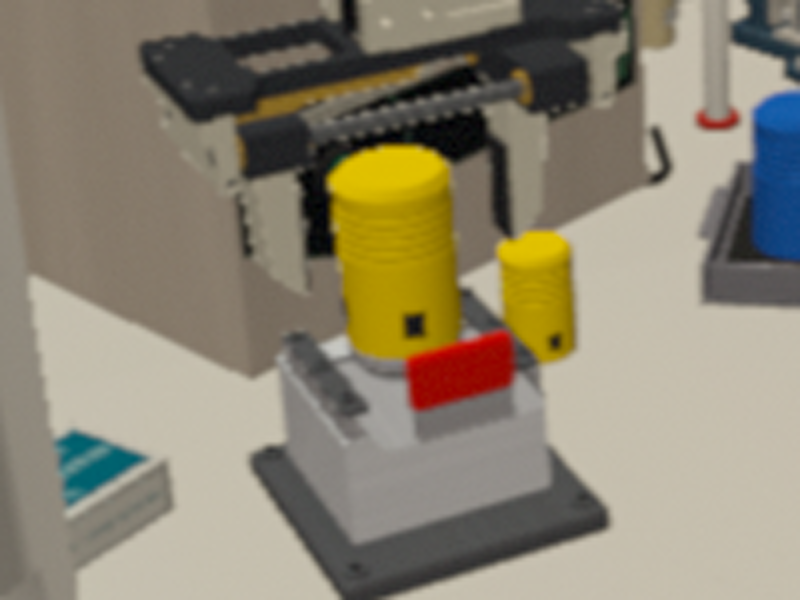

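The open fingers straddle the large yellow guard, tips at (300,290) and (515,235), whose midpoint lies on the guard near (400,255). The tab is home. Close.

Call:
servo_tool(targets=[[0,0,0,0,0,0,1],[0,0,0,0,0,0,1],[0,0,0,0,0,0,1],[0,0,0,0,0,0,1],[0,0,0,0,0,0,1],[0,0,0,0,0,0,1]], newtons=40)

```text
time: 7.1
tool_pos: [0.6043, 0.3196, 0.1191]
tool_rot: [3.136, 0.005, 2.827]
contact_force: [1.1, 0.4, -0.1]
opening: 0.0507
```

Call:
servo_tool(targets=[[0,0,0.008,0,0,0,1],[0,0,0.01,0,0,0,1],[0,0,0.01,0,0,0,1]])

```text
time: 7.48
tool_pos: [0.6023, 0.3189, 0.1443]
tool_rot: [3.141, -0.001, 2.827]
contact_force: [0.4, -0.1, -0.1]
opening: 0.0514
```

Call:
servo_tool(targets=[[0.0005,0,0.012,0,0,0,1],[0.0005,0,0.012,0,0,0,1],[0.0005,0,0.012,0,0,0,1],[0,0,0.012,0,0,0,1],[0,0,0.012,0,0,0,1],[0,0,0.015,0,0,0,1],[0,0,0,0,0,0,1]])

```text
time: 8.35
tool_pos: [0.6057, 0.3189, 0.2309]
tool_rot: [3.136, 0.007, 2.826]
contact_force: [-0.3, 0.4, -0.5]
opening: 0.051
```

```bash
python3 - <<'E'
from h import *
s=robot.read_camera("scene")[200:350,110:310]
cv2.imwrite("pics/s4.png",cv2.resize(s,(800,600),interpolation=2))
o=robot.observe();print(o["tool_pos"],o["tool_rot"],o["contact_force"],o["opening"],o["qpos"])
E
```

```text
[0.60532266 0.3187872  0.22984369] [3.13676201 0.00521428 2.82623263] [-0.28920708 -0.40950812 -2.22822431] 0.05093393206291527 [ 3.72627687e-01  6.43235467e-01  1.01647592e+00  4.22798242e-04
  1.47478574e+00 -8.82860246e-01]
```

View pics/s4.png

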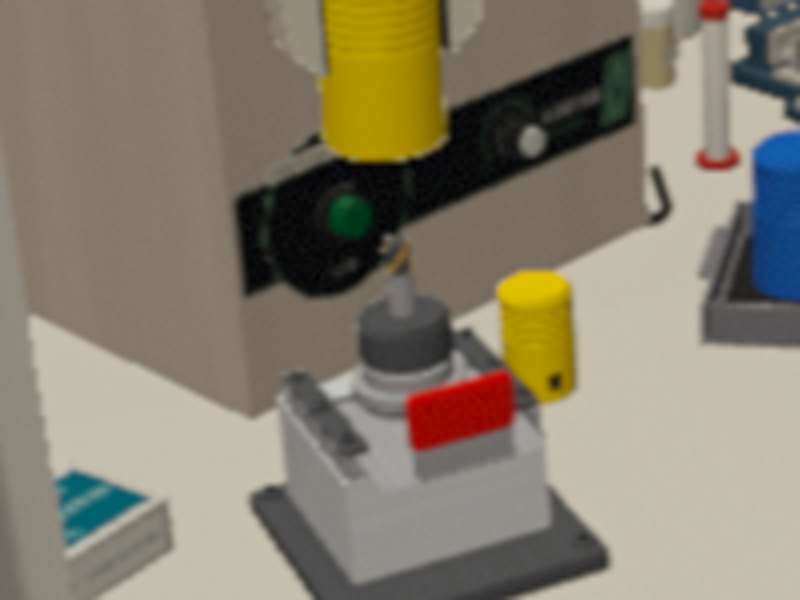

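Guard off and in hand, mouth visible at (385,150). The holder is seated with the tab still home. Now carry it to the tray's free half, about (0.538, -0.030).

Call:
servo_tool(targets=[[-0.004,-0.02,0,0,0,0.06,1],[-0.008,-0.04,0,0,0,0.11,1],[-0.008,-0.04,0,0,0,0.11,1],[-0.008,-0.04,0,0,0,0.11,1],[-0.008,-0.04,0,0,0,0.11,1],[-0.008,-0.04,0,0,0,0.11,1],[-0.008,-0.04,0,0,0,0.11,1],[-0.007,-0.04,0,0,0,0.11,1],[-0.005,-0.03,0,0,0,0.08,1],[-0.002,-0.015,0,0,0,0,1],[0,0,0,0,0,0,1]])

```text
time: 9.78
tool_pos: [0.532, -0.0356, 0.2211]
tool_rot: [3.134, -0.008, -2.518]
contact_force: [-0.6, 0.3, -1.0]
opening: 0.0506
```

Call:
servo_tool(targets=[[0.003,0.003,-0.03,0,0,-0.01,1],[0.003,0.002,-0.035,0,0,-0.01,1],[0,0,-0.035,0,0,0,1],[0,0,-0.03,0,0,0,1],[0,0,-0.015,0,0,0,1],[0,0,0,0,0,0,1],[0,0,0,0,0,0,1]])

```text
time: 10.65
tool_pos: [0.5405, -0.023, 0.0733]
tool_rot: [3.135, -0.003, -2.54]
contact_force: [0.4, -0.6, -0.5]
opening: 0.0509
```

```bash
python3 - <<'E'
from h import *
s=robot.read_camera("scene")[170:320,250:450]
cv2.imwrite("pics/s5.png",cv2.resize(s,(800,600),interpolation=2))
o=robot.observe();print(o["tool_pos"],o["tool_rot"],o["contact_force"],o["opening"])
E
```

```text
[ 0.54049037 -0.02309621  0.07335505] [ 3.13534545e+00 -2.88141047e-03 -2.53968924e+00] [-0.63793157  0.74342457 -0.83688649] 0.05111034294222993
```

View pics/s5.png

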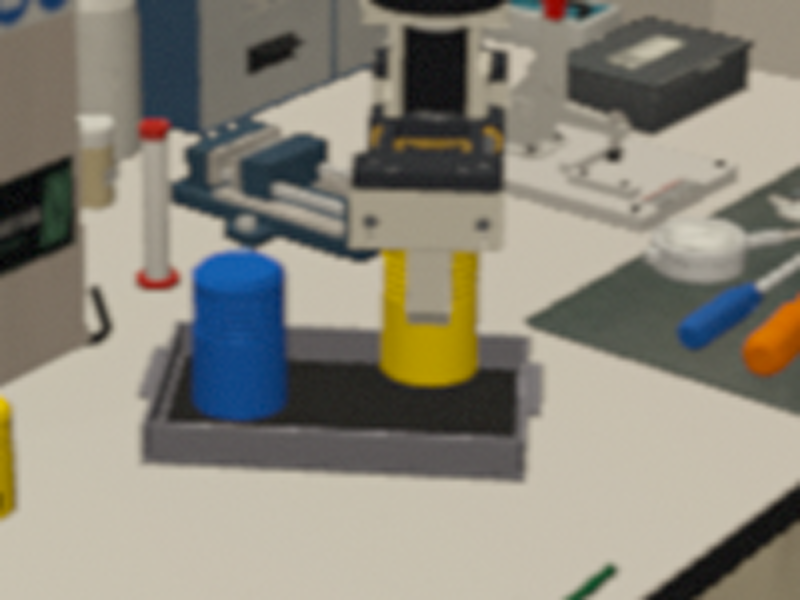

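The yellow guard hangs upright over the free half at (430,320), with the blue guard standing at (240,335). Lower slowly.

Call:
servo_tool(targets=[[-0.001,-0.003,-0.01,0,0,0,1],[0,-0.002,-0.008,0,0,0,1],[0,0,-0.006,0,0,0,1],[0,0,0,0,0,0,1]])

```text
time: 11.2
tool_pos: [0.5403, -0.0289, 0.0493]
tool_rot: [3.138, -0.001, -2.541]
contact_force: [0.1, -0.0, -0.5]
opening: 0.0512
```

Call:
servo_tool(targets=[[0,0,-0.003,0,0,0,1],[0,0,-0.003,0,0,0,1],[0,0,0,0,0,0,1]])

```text
time: 11.58
tool_pos: [0.5405, -0.029, 0.043]
tool_rot: [3.138, -0.0, -2.541]
contact_force: [0.1, 0.3, -0.7]
opening: 0.0511
```

Call:
servo_tool(targets=[[0,0,-0.002,0,0,0,1],[0,0,0,0,0,0,1]])

```text
time: 11.82
tool_pos: [0.5407, -0.029, 0.0412]
tool_rot: [3.138, -0.0, -2.54]
contact_force: [-0.4, -0.0, -0.9]
opening: 0.0512
```

Call:
servo_tool(targets=[[0,0,-0.0015,0,0,0,1],[0,0,0,0,0,0,1]])

```text
time: 12.08
tool_pos: [0.541, -0.0289, 0.0413]
tool_rot: [3.139, 0.001, -2.54]
contact_force: [0.5, -0.2, 0.1]
opening: 0.0511
```

Call:
servo_tool(targets=[[0,0,-0.0015,0,0,0,1],[0,0,0,0,0,0,1]])

```text
time: 12.32
tool_pos: [0.5413, -0.0289, 0.0411]
tool_rot: [3.14, 0.002, -2.54]
contact_force: [-0.3, -0.3, -0.2]
opening: 0.0511
```

z no longer falls (0.041, as predicted) and the weight has come off the wrist, so the guard is on the tray floor. Release gently and retreat straight up.

Call:
servo_tool(targets=[[0,0,0,0,0,0,0.0],[0,0,0,0,0,0,-0.3],[0,0,0,0,0,0,-0.6],[0,0,0,0,0,0,-0.6],[0,0,0,0,0,0,-0.6]], newtons=10)

```text
time: 12.95
tool_pos: [0.5413, -0.0289, 0.0404]
tool_rot: [3.14, 0.001, -2.54]
contact_force: [0.1, 0.4, -0.7]
opening: 0.0733
```

Call:
servo_tool(targets=[[0,0,0.02,0,0,0,-0.6],[0,0,0.03,0,0,0,-0.6],[0,0,0.04,0,0,0,-0.6],[0,0,0.05,0,0,0,-0.6],[0,0,0.03,0,0,0,-0.6],[0,0,0,0,0,0,-0.6]])

```text
time: 13.7
tool_pos: [0.5398, -0.0286, 0.2148]
tool_rot: [3.138, 0.0, -2.54]
contact_force: [-0.6, -0.1, -0.3]
opening: 0.0735
```

```bash
python3 - <<'E'
from h import *
s=robot.read_camera("scene")[190:365,140:400]
cv2.imwrite("pics/s6.png",cv2.resize(s,(800,538),interpolation=2))
o=robot.observe();print(o["time"],o["tool_pos"],o["contact_force"],o["opening"])
a=robot.read_camera("top");hsv=cv2.cvtColor(a,cv2.COLOR_BGR2HSV)
m=cv2.inRange(hsv,(0,150,100),(8,255,255));m[:,:140]=0;m[:,250:]=0;m[:150]=0;m[300:]=0
ys,xs=np.nonzero(m);p=atz("top",xs.mean(),ys.mean(),.105);print("tab along",(p[:2]-[.6032,.3185])@[.948,-.318])
E
```

```text
13.75 [ 0.5390983  -0.02850373  0.21332668] [-0.6163053  -1.0077994  -0.02029749] 0.07343048801308065
tab along -0.0660132457444272
```

View pics/s6.png

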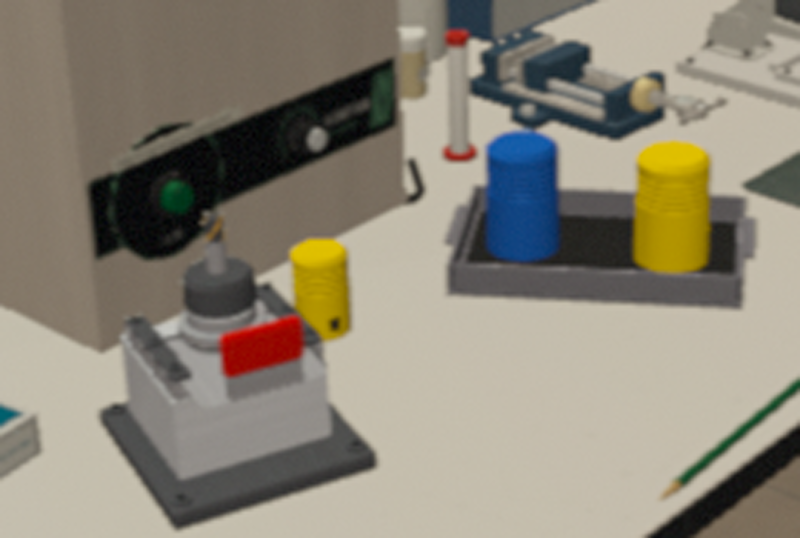

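The yellow guard stands upright in the tray at (673,207) and the blue one at (523,195). The holder is seated and the tab is still home. Handing in.

```bash
python3 -c "
from cell import robot
print(robot.hand_in())"
```

```text
the job is handed in; nothing more can be done
None
```

The job is done and handed in at about 14 s of the 54 s allowed. No verdict is reported on hand-in.

- **Locking:** I pushed the red tab until it stopped. The last check, after the release, put the tab's centre 66 mm from the holder's axis, which is the fully home value (joint 0.032 m).
- **Moving the guard:** I drew the large yellow guard straight up about 110 mm before moving sideways, then set it down in the tray's free half. The height (0.041 m) and the drop in wrist load both showed it on the tray floor before I opened the fingers.
- **Final picture:** Both guards stand upright in the tray, the holder is seated with the tab home, and the small yellow look-alike was not touched. The gripper is clear, at about 0.21 m.

**Odd readings:**
- The tool tilted by up to about 0.03 rad while pushing against the stop; I straightened it afterwards.
- The scene camera showed the tab about 3 to 6 enlarged pixels off its predicted place, which is about what the calibration allows. The top camera agreed with the home position.

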